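Clamp the telescoping brush and hold it drawn out to its second stop

ROBOT

A 6-joint arm with a two-finger parallel gripper is mounted at the origin on the work surface. World frame = base frame: x ahead of the robot, y to its left, z up, the work surface at z = 0. Lengths are in m, angles in degrees, forces in N, time in s.
With the tool pointing down it reaches from about 0.4 to 0.825 m from the base axis. Payload 7 kg.
Tool frame: the origin (TCP) lies on the centre line of the jaws, within the pads' length; the fingertips stand 14 mm ahead of it and the grasp point (between the pads) lies 5 mm behind it; z points along the fingers, y is the line along which they close (so a half turn about z gives the same grasp; the last joint's range is limited). The gripper opens to 88 mm and grips with 3 to 60 N. Pads are 19 mm wide; open, the fingers measure 130 mm over their backs; the gripper's body (78 mm by 193 mm) begins 47 mm behind the grasp point.
Start: joints at [92.424, 20.546, 0.682, 0, -70.136, -16.507], TCP at [0.164, 0.655, 0.241] pointing down, gripper open.
Joint ranges: [-176.03, 176.03], [-82.01, 121.73], [-58.28, 71.71], [-173.87, 95.51], [-174.79, -0.11], [-173.66, 173.66]. Speed limits (degrees/s): [136.94, 136.94, 172.46, 180, 180, 180].

INTERFACE

Orientations are given as [roll, pitch, yaw] about the fixed x, y, z axes, in that order (R = Rz(yaw) Ry(pitch) Rx(roll)).
In Python, from plant import r gives the robot as it stands.
- The arm moves only by the tool send_rows, never from a script. Its argument "steps" is a list of rows, each an object with "dp": the shift along the tool's x, y, z in mm, a list of three; "roll": the turn about the tool's z in rad; "jaw": the opening in per cent of the stroke, from 0 (shut) to 100 (fully open). In form: [{"dp": [tx, ty, tz], "roll": roll, "jaw": jaw}, ...]. A call has 1 to 5 rows; each row is the pose to reach, as a shift and turn from the pose commanded when the call began, along the tool's axes at that moment; what a row does not reach only later rows make up. A row lasts 1/8 s, in which the tool goes at most 62.5 mm and 10.7 degrees, less where a joint would pass 70% of its speed; a pose out of reach is approached as far as the arm can. A call with a gripper value outside its range is refused whole. The fingers move at their own pace and stop on an object; "newtons" is the grip in N (left out, the last holds). Time passes only in rows, so rows that repeat a pose let the fingers close. It gives the time, the measured TCP pose, the force, the opening and the grip force at its end, in the units of the state.
- r.get_state(): the state, without advancing time (a new reading comes with each control period).
- r.capture(name): name is "scene" or "side" or "wrist"; returns a dict with "image" (420x560x3 uint8, blue, green, red), "K" (3x3 intrinsics, pixels), "dist" ([k1, k2, p1, p2, k3] as OpenCV has them; the pictures are not rectified), "rvec" (rotation vector, rad) and "tvec" (3), from world to camera coordinates, as OpenCV has them. Camera axes: x right, y down, z forward; pixel columns grow to the right and rows downward; lengths in m; the calibration is good to about 2 mm. A picture is of the moment at which its call begins. There is no depth.
- r.close_job(): hands the job in; it is judged then, once.
The state is a dict: "time_s": time; "joints": joint angles; "qd": joint speeds; "joint_torque": joint torques, N m; "tcp_pos": TCP position; "eef_rot": TCP orientation; "contact_force": force on the tool from outside, world axes, zero at the start; "moment": the same for the moment, N m; "gripper_width": finger opening in m; "gripper_force": force on a finger pad.
Only numpy, scipy, OpenCV 4.12 (cv2) and the standard library are available. Lean on these libraries where they do the work, as an engineer would, in place of code of your own. Each camera call takes 0.05 s, during which the arm holds its last target. There are 200 camera calls.

TASK

The telescoping cleaning brush in the bench cradle has to be held at full length for inspection. Throw the clamp lever from the front notch into the middle notch, the one with the raised arrowhead, and let go of it; then press in the button on the brush's grip and pull the grip straight out, past its first stop, to the second stop. Finish while still holding the grip out there, against its return springs, with the lever still in its notch, and leave the other things on the counter alone.

Things in the scene. Friction and masses are not known exactly. Their poses are not given: they have to be found in the camera images.
- cradle: Fixed aluminium cradle, base plate 150 x 320 x 12 mm, with two saddles (80 mm high, at y = -175 and -20 mm) that carry the level brush. Origin: plate's underside (3 mm above the counter) below the brush's centre line, which is 75 mm up. x runs across the brush (away from the robot at yaw 0), y along it: bristle head at -y (to -313 mm), grip at +y. The grip pulls out towards +y.
- lever_ball (a point): Black ball, 26 mm across, on top of the clamp lever; origin at its centre, 95 mm from the hinge axis. The axis runs parallel to the cradle's y through its point (45, -100, 60) mm. Free on all sides: pinch it from above, or push it.
- notch_mark (a point): Quadrant rim at the middle, marked notch, to which the raised steel arrowhead points: straight above the lever's hinge axis by 60 mm, 21 mm to the -y side of the lever arm. The notched quadrant stands 15 to 27 mm to the -y side of the arm, its rim up to 62 mm from the axis; the arrowhead reaches 52 mm.
- lever (a joint): Clamp lever angle (rad). 0 = front notch, leaning 0.5 rad to the cradle's -x, brush free; 0.5 = middle, marked notch, upright, brush clamped; 1.0 = rear notch, leaning 0.5 rad to +x, free. Sprung detents draw it into the nearest notch and take about 0.2 N m (2 N at the ball) to leave. End stops at -0.05 and 1.05.
- brush (a joint): Slide of the whole brush in the cradle (m) along the cradle's +y, 0 at the start, at most 0.04. It slides easily (1 N) unless the lever is in the marked notch, where a dog stands between two lugs of the tube and holds it (1.5 mm of play).
- grip (a point): Black block on the end of the inner tube, 34 (x) x 50 (y) x 34 (z) mm, origin at its centre, axes as the cradle's; pushed in, it is at (0, 75, 75) mm of the cradle. Moves only along the cradle's y, stiffly guided, with free space all round. Pinched from above across x, the fingers also press the button.
- button_face (a point): Centre of the outer face of the round push button, 20 mm across, in the middle of the grip's +x side; it stands 5 mm proud, its face 22 mm from the grip's centre.
- button (a joint): Button press (m): 0 = out, 0.005 = flush with the grip's side, at most 0.007. Sprung: 2 N to start, 6 N flush. With the tubes pushed in, it locks the grip; from 3 mm in, the grip is free. Once the grip is 10 mm out the lock no longer matters until it is home again.
- inner (a joint): Travel of the inner tube out of the middle tube (m), 0 to 0.06. Return spring 3 to 4.2 N. It comes out first: 0.06 is the first stop.
- middle (a joint): Travel of the middle tube out of the brush body (m), 0 to 0.06. Return spring 7.5 to 9 N. It follows after the first stop; 0.06 (grip 120 mm out in all) is the second stop, rigid. Both tubes run back if let go.
- sorter: Bystander: red plastic parts sorter with lid and latch, 120 x 220 x 48 mm, origin under its centre.
- saucer: Bystander: white ceramic saucer, 120 mm across, 16 mm high, origin under its centre.
- glass_bottle: Bystander: small amber glass bottle with screw lid, 52 mm across, 105 mm high, origin under its centre.
- crank_drill: Bystander: aluminium hand drill lying flat, 300 mm long along its x (handle end at x = -160 mm, bit at +140 mm), crank knob 71 mm high at its +y side; origin on the counter below the spindle line.

How it is judged:
By the outcome, as a careful person would: the job done as asked, in the order asked, and still so for the second after the job is handed in, while the arm keeps its last pose, push and grip.
It also fails if it takes over 43 s, if anything falls off the work surface, if the arm or the gripper's body presses on something with over 40 N, if the wrist force passes 120 N, or if a joint passes its speed limit or range.

## Working session

There is one attempt and no reset: what is moved stays moved. The work goes in short steps, Python scripts to look and compute and a tool call to move; the robot and the scene stay as the last step left them, time stands still between calls to the robot, and variables do not carry over. Pictures are saved under pics/ and viewed, at most 10 in all, crops included, and the job is handed in when it is done.

Besides the shell and the picture viewer there is one more tool, called after "Emit:" as name(argument=value, ...), one argument or row to a line, values as JSON. send_rows: Moves the arm, as the interface text tells. Its arguments: {"type":"object","properties":{"steps":{"type":"array","items":{"type":"object","properties":{"dp":{"type":"array","items":{"type":"number"}},"roll":{"type":"number"},"jaw":{"type":"number"}}}},"newtons":{"type":"number"}},"required":["steps"]}

```bash
mkdir -p pics; ls; python3 - <<'E'
from plant import r
import cv2
s=r.get_state();print(s)
for n in ["scene","side"]:
    c=r.capture(n);cv2.imwrite(f"pics/{n}0.png",c["image"]);print(n,c["K"],c["dist"],c["rvec"],c["tvec"])
E
```

```text
pics
{'time_s': 0.0, 'joints': array([ 9.24236657e+01,  2.05908606e+01,  6.33143540e-01, -1.95283782e-02,
       -7.01346739e+01, -1.65079769e+01]), 'qd': array([ 0.04538533, -0.02449823, -0.00330998,  0.02589226, -0.05291478,
        0.01800513]), 'joint_torque': array([-2.25912394e-03, -5.82713306e+01,  2.93063807e+01,  6.99730530e+00,
        7.10398905e-03, -1.50167266e-04]), 'tcp_pos': array([0.16416281, 0.6542546 , 0.23962622]), 'eef_rot': array([ 1.79906201e+02, -8.65410787e-03, -1.40909549e+01]), 'contact_force': array([ 0.33760786, -0.38194697,  0.42033644]), 'moment': array([-0.00192455,  0.00551369, -0.03100779]), 'gripper_force': 0.0, 'gripper_width': 0.08774410324469004}
scene [[425.04338448   0.         282.95459346]
 [  0.         425.04338448 206.01755632]
 [  0.           0.           1.        ]] [0.01950759 0.         0.         0.         0.        ] [ 2.11544808  1.56725615 -0.48255258] [-0.17051029 -0.43920274  1.86480529]
side [[542.60364368   0.         276.6952936 ]
 [  0.         542.60364368 208.05709581]
 [  0.           0.           1.        ]] [-0.02549026  0.          0.          0.          0.        ] [ 0.11603801 -2.69194373  1.52404198] [0.6051714  0.13125783 1.83275126]
```

View pics/scene0.png

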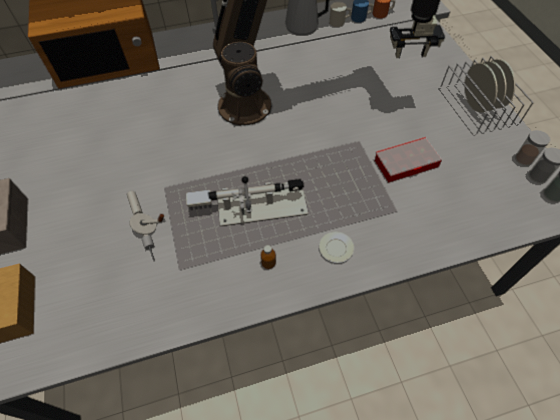

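View pics/side0.png

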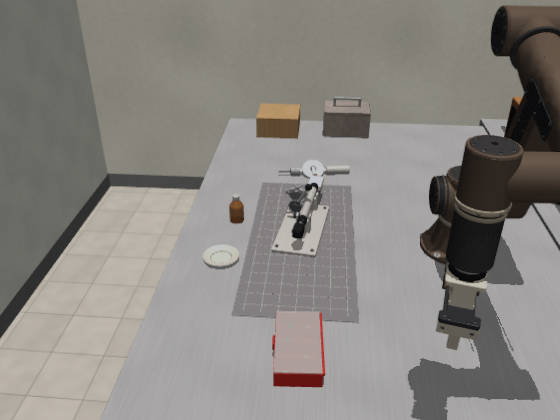

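The scene view shows the cradle plate at about (263,208), the ball at (245,180) and the grip at (297,185). The side view shows the grip at about (298,228). I'll enlarge both.

```bash
python3 - <<'E'
import cv2,numpy as np
a=cv2.imread("pics/scene0.png")[165:235,175:325];b=cv2.imread("pics/side0.png")[165:260,265:340]
A=cv2.resize(a,None,fx=5,fy=5,interpolation=cv2.INTER_CUBIC)
cv2.imwrite("pics/cropA.png",A)
B=cv2.resize(b,None,fx=6,fy=6,interpolation=cv2.INTER_CUBIC);cv2.imwrite("pics/cropB.png",B)
E
```

```text
(no output)
```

View pics/cropA.png

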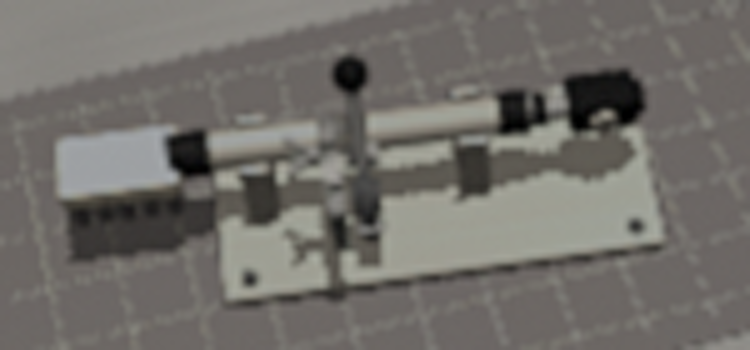

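View pics/cropB.png

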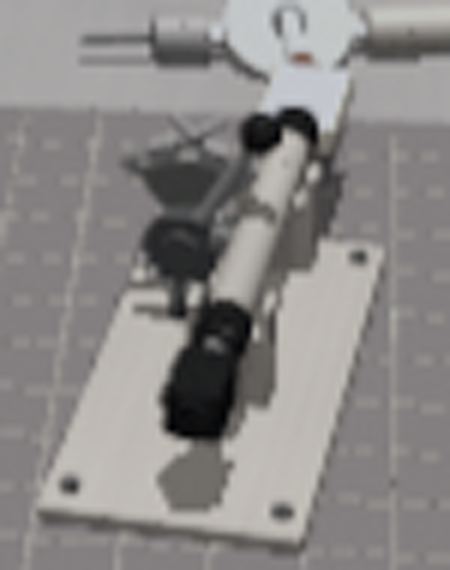

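Crop A has the ball at (350,73), the grip outline centred at (603,98), and plate corners at (225,298), (663,243) and (645,128). Crop B has the ball at (262,132), the grip at about (203,388), and plate corners at (38,512), (300,540) and (383,247). I'll fit the cradle pose to these.

```bash
cat > h.py <<'E'
import cv2,numpy as np
from scipy.optimize import least_squares
def proj(c,P): return cv2.projectPoints(np.array(P,float).reshape(-1,1,3),c["rvec"],c["tvec"],c["K"],c["dist"])[0].reshape(-1,2)
def world(p,Q):
    c,s=np.cos(p[2]),np.sin(p[2]);Q=np.atleast_2d(Q)/1000.
    return np.c_[p[0]+c*Q[:,0]-s*Q[:,1],p[1]+s*Q[:,0]+c*Q[:,1],Q[:,2]+.003]
E
python3 - <<'E'
from h import *
from plant import r
A=r.capture("scene");B=r.capture("side")
ua=np.array([[350,73],[603,98],[225,298],[663,243],[645,128]])/5-.4+[175,165]
ub=np.array([[262,132],[203,388],[38,512],[300,540],[383,247]])/6-.42+[265,165]
ball=[-.5,-100,143.4];g=[0,75,75]
def f(p):
    k=lambda a,b:[p[3]*1000+75*a,p[4]*1000+160*b,12]
    return np.r_[(proj(A,world(p,[ball,g,k(1,-1),k(1,1),k(-1,1)]))-ua).ravel(),(proj(B,world(p,[ball,g,k(1,1),k(-1,1),k(-1,-1)]))-ub).ravel()]
s=least_squares(f,[.5,.1,0,0,-.1],loss="soft_l1")
print(s.x,np.degrees(s.x[2]));print(f(s.x).reshape(-1,2).round(1))
print(world(s.x,[ball,g,[45,-100,155],[0,195,75]]).round(4))
E
```

```text
[ 0.51974201 -0.01196345 -0.1424074   0.0124913  -0.04855527] -8.1593431852942
[[-0.1  0.1]
 [-0.6  0.7]
 [ 0.   0.9]
 [ 1.1  0.1]
 [-2.5 -9.7]
 [ 0.4  0.6]
 [-0.   1.3]
 [-0.9 -0.9]
 [ 0.1  0.4]
 [ 0.7  0.4]]
[[ 0.5051 -0.1109  0.1464]
 [ 0.5304  0.0623  0.078 ]
 [ 0.5501 -0.1173  0.158 ]
 [ 0.5474  0.1811  0.078 ]]
```

Emit:
send_rows(
  steps=[
    {"dp":[37,47,0],"roll":0.18,"jaw":100},
    {"dp":[74,94,0],"roll":0.36,"jaw":100},
    {"dp":[111,142,0],"roll":0.54,"jaw":100},
    {"dp":[148,189,0],"roll":0.72,"jaw":100},
    {"dp":[185,236,0],"roll":0.9,"jaw":100},
  ],
  newtons=20,
)

```text
time_s: 0.82
tcp_pos: [0.2867, 0.3789, 0.2406]
eef_rot: [-180.0, 0.0, -66.0]
contact_force: [0.5, -0.4, 0.3]
gripper_width: 0.0875
gripper_force: 0.0
```

```bash
cat >> h.py <<'E'
from scipy.spatial.transform import Rotation as R
def shift(s,target,yaw): # tool-axis shift in mm and roll in rad to a world TCP target
    T=R.from_euler("xyz",s["eef_rot"],degrees=True)
    print(s["time_s"],s["tcp_pos"].round(4),s["eef_rot"].round(2),s["contact_force"].round(1),"dp",(T.inv().apply(np.array(target)-s["tcp_pos"])*1000).round(1),"roll",round(float(-np.radians(yaw-s["eef_rot"][2])),3))
E
python3 - <<'E'
from h import *
from plant import r
shift(r.get_state(),[.505,-.111,.24],-98.16)
E
```

```text
0.825 [0.2867 0.3789 0.2406] [-1.7998e+02  1.0000e-02 -6.5960e+01] [ 0.5 -0.4  0.3] dp [5.363e+02 2.000e-01 5.000e-01] roll 0.562
```

Emit:
send_rows(
  steps=[
    {"dp":[60,0,0],"roll":0,"jaw":100},
    {"dp":[120,0,0],"roll":0,"jaw":100},
    {"dp":[180,0,0],"roll":0,"jaw":100},
    {"dp":[240,0,0],"roll":0,"jaw":100},
    {"dp":[300,0,0],"roll":0,"jaw":100},
  ],
)

```text
time_s: 1.45
tcp_pos: [0.4104, 0.1057, 0.241]
eef_rot: [-179.9, 0.0, -65.6]
contact_force: [1.4, 0.9, 0.3]
gripper_width: 0.0876
gripper_force: 0.0
```

Emit:
send_rows(
  steps=[
    {"dp":[60,0,0],"roll":0.14,"jaw":100},
    {"dp":[120,0,0],"roll":0.28,"jaw":100},
    {"dp":[180,0,0],"roll":0.42,"jaw":100},
    {"dp":[236,0,0],"roll":0.56,"jaw":100},
    {"dp":[236,0,0],"roll":0.56,"jaw":100},
  ],
)

```text
time_s: 2.08
tcp_pos: [0.5078, -0.1108, 0.2397]
eef_rot: [179.9, -0.0, -98.1]
contact_force: [-0.4, -0.7, -0.4]
gripper_width: 0.0874
gripper_force: 0.0
```

```bash
python3 - <<'E'
from h import *
from plant import r
shift(r.get_state(),[.505,-.111,.141],-98.16)
c=r.capture("wrist");cv2.imwrite("pics/w1.png",c["image"])
p=[.5197,-.012,-.1424]
print(proj(c,world(p,[[-.5,-100,143.4],[45,-100,60],[45,-121,120],[0,75,92]])).round(0))
E
```

```text
2.075 [ 0.5078 -0.1108  0.2397] [ 1.7992e+02 -5.0000e-02 -9.8120e+01] [-0.4 -0.7 -0.4] dp [ 0.5  2.6 98.7] roll 0.001
[[281. 217.]
 [234. 193.]
 [224. 184.]
 [279. 362.]]
```

View pics/w1.png

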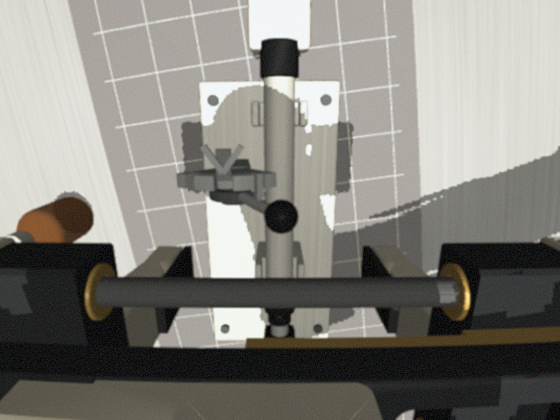

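The ball is at (281,216) and was predicted at (281,217). The arrowhead, near (224,158), points at the middle notch. The pose is good, so I'll descend and pinch.

Emit:
send_rows(
  steps=[
    {"dp":[0.5,2.5,50],"roll":0,"jaw":100},
    {"dp":[0.5,2.5,98],"roll":0,"jaw":70},
    {"dp":[0.5,2.5,98],"roll":0,"jaw":20},
    {"dp":[0.5,2.5,98],"roll":0,"jaw":10},
    {"dp":[0.5,2.5,98],"roll":0,"jaw":10},
  ],
  newtons=15,
)

```text
time_s: 2.75
tcp_pos: [0.5061, -0.1073, 0.1448]
eef_rot: [-179.8, 0.0, -97.7]
contact_force: [0.7, 0.7, -0.1]
gripper_width: 0.0532
gripper_force: 0.0
```

```bash
python3 - <<'E'
from h import *
from plant import r
s=r.get_state();print(s["gripper_width"],s["gripper_force"])
shift(s,[.505,-.111,.141],-98.16)
p=[.5197,-.012,-.1424]
c=r.capture("scene")
Rm=cv2.Rodrigues(c["rvec"])[0];C=-Rm.T@c["tvec"].ravel()
for n,u in [("bottle base",[269,266]),("saucer",[336,248]),("sorter corner near-left",[386,180]),("sorter near-right",[440,168])]:
    q=cv2.undistortPoints(np.array([[u]],float),c["K"],c["dist"]).ravel();d=Rm.T@[q[0],q[1],1];print(n,(C-d*C[2]/d[2]).round(3))
print(world(p,[[45,-100,155],[0,195,75]]))
E
```

```text
0.05318358783402438 0.0
2.75 [ 0.5061 -0.1073  0.1448] [-1.798e+02  4.000e-02 -9.767e+01] [ 0.7  0.7 -0.1] dp [3.9 0.6 3.8] roll 0.009
bottle base [ 0.774 -0.105  0.   ]
saucer [0.776 0.135 0.   ]
sorter corner near-left [0.557 0.423 0.   ]
sorter near-right [0.565 0.648 0.   ]
[[ 0.5500526  -0.11737419  0.158     ]
 [ 0.54737425  0.18102626  0.078     ]]
```

Emit:
send_rows(
  steps=[
    {"dp":[2,0,2],"roll":0,"jaw":10},
    {"dp":[2,0,2],"roll":0,"jaw":10},
    {"dp":[2,0,2],"roll":0,"jaw":10},
    {"dp":[2,0,2],"roll":0,"jaw":10},
    {"dp":[2,0,2],"roll":0,"jaw":10},
  ],
)

```text
time_s: 3.42
tcp_pos: [0.5052, -0.1098, 0.141]
eef_rot: [-179.9, 0.0, -97.7]
contact_force: [2.2, -1.1, 3.6]
gripper_width: 0.0271
gripper_force: 13.5
```

Emit:
send_rows(
  steps=[
    {"dp":[0,-8.6,-4.1],"roll":0,"jaw":10},
    {"dp":[0,-17.5,-7.4],"roll":0,"jaw":10},
    {"dp":[0,-26.7,-9.7],"roll":0,"jaw":10},
    {"dp":[0,-36.1,-11.2],"roll":0,"jaw":10},
    {"dp":[0,-45.5,-11.6],"roll":0,"jaw":10},
  ],
)

```text
time_s: 4.05
tcp_pos: [0.5377, -0.115, 0.1477]
eef_rot: [178.6, -0.0, -97.9]
contact_force: [-29.2, 10.1, 7.6]
gripper_width: 0.0669
gripper_force: 15.0
```

Emit:
send_rows(
  steps=[
    {"dp":[0,0,0],"roll":0,"jaw":10},
    {"dp":[0,0,0],"roll":0,"jaw":10},
  ],
)

```text
time_s: 4.3
tcp_pos: [0.5376, -0.115, 0.1477]
eef_rot: [178.6, -0.0, -97.9]
contact_force: [-28.8, 12.1, 10.0]
gripper_width: 0.066
gripper_force: 15.0
```

```bash
python3 - <<'E'
from h import *
from plant import r
s=r.get_state();print(s["gripper_width"],s["gripper_force"])
shift(s,[.5501,-.1174,.153],-98.16)
E
```

```text
0.0659557322660454 15.003587007522583
4.3 [ 0.5376 -0.115   0.1477] [ 1.7861e+02 -5.0000e-02 -9.7940e+01] [-28.8  12.1  10. ] dp [  0.7 -12.5  -5.6] roll 0.004
```

```bash
python3 - <<'E'
from h import *
from plant import r
a=r.capture("scene")["image"][150:240,190:320];b=r.capture("wrist")["image"]
cv2.imwrite("pics/m1.png",np.hstack([cv2.resize(a,(434,300),interpolation=cv2.INTER_CUBIC),cv2.resize(b[80:360,110:450],(364,300))]))
c=r.capture("side");cv2.imwrite("pics/side2.png",c["image"])
E
```

```text
(no output)
```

View pics/m1.png

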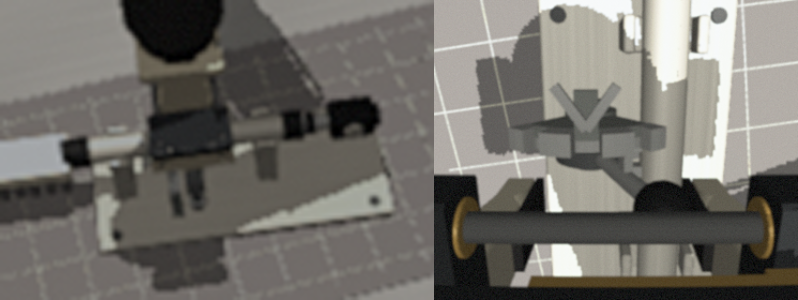

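```bash
python3 - <<'E'
from h import *
from plant import r
p=[.5197,-.012,-.1424]
w=r.capture("wrist");sd=r.capture("side");sc=r.capture("scene")
for q in [0,.1,.2,.3,.4,.5]:
    b=[45-95*np.sin(.5-q),-100,60+95*np.cos(.5-q)]
    print(q,*[proj(c,world(p,[b])).round(0) for c in (w,sd)])
im=sd["image"][150:260,255:355]
cv2.imwrite("pics/m2.png",np.hstack([cv2.resize(im,(480,528),interpolation=cv2.INTER_CUBIC),cv2.resize(w["image"][200:340,240:320],(302,528),interpolation=cv2.INTER_CUBIC)]))
s=r.get_state();print(s["contact_force"],s["moment"],s["joint_torque"])
E
```

```text
0 [[345. 272.]] [[309. 187.]]
0.1 [[329. 276.]] [[306. 186.]]
0.2 [[311. 279.]] [[304. 185.]]
0.3 [[291. 282.]] [[301. 184.]]
0.4 [[270. 284.]] [[299. 183.]]
0.5 [[249. 284.]] [[296. 183.]]
[1.39359964 0.16653703 0.23716676] [ 0.05883025 -0.2482003  -0.02057018] [-7.70010171e-02 -4.55713105e+01  2.38474435e+01  5.41879177e+00
 -7.49758612e-01 -2.96368869e-02]
```

View pics/m2.png

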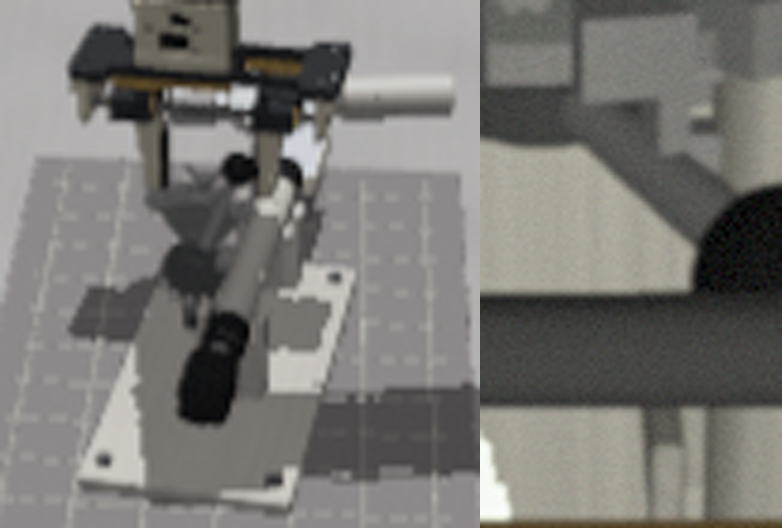

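```bash
python3 - <<'E'
from h import *
from plant import r
s=r.get_state();print(s["gripper_width"],s["gripper_force"],s["moment"])
shift(s,[.5501,-.1174,.153],-98.16)
r.capture("wrist");s=r.get_state();print(s["gripper_width"],s["gripper_force"],s["contact_force"])
E
```

```text
0.05387292983443757 0.0 [ 0.05883025 -0.2482003  -0.02057018]
4.6 [ 0.5463 -0.1156  0.1506] [ 1.7963e+02 -2.0000e-02 -9.7770e+01] [1.4 0.2 0.2] dp [ 1.2 -3.9 -2.4] roll 0.007
0.04809610929551539 0.0 [-0.35256481  0.84190739  1.05992781]
```

Emit:
send_rows(
  steps=[
    {"dp":[0,0,0],"roll":0,"jaw":10},
    {"dp":[0,0,0],"roll":0,"jaw":10},
    {"dp":[0,0,0],"roll":0,"jaw":10},
  ],
)

```text
time_s: 5.03
tcp_pos: [0.5499, -0.1158, 0.1521]
eef_rot: [-180.0, 0.0, -97.7]
contact_force: [1.3, -0.3, -1.9]
gripper_width: 0.0248
gripper_force: 15.0
```

```bash
python3 - <<'E'
from h import *
from plant import r
p=[.5197,-.012,-.1424]
s=r.get_state();print(s["gripper_width"],s["gripper_force"])
shift(s,[.5501,-.1174,.153],-98.16)
w=r.capture("wrist");sd=r.capture("side");s=r.get_state()
for q in [0,.2,.5]:
    b=[45-95*np.sin(.5-q),-100,60+95*np.cos(.5-q)]
    print(q,*[proj(c,world(p,[b])).round(0) for c in (w,sd)])
im=sd["image"][150:260,255:355]
cv2.imwrite("pics/m3.png",np.hstack([cv2.resize(im,(400,440),interpolation=cv2.INTER_CUBIC),cv2.resize(w["image"][120:340,180:380],(400,440),interpolation=cv2.INTER_CUBIC)]))
print(s["gripper_width"],s["gripper_force"],s["contact_force"])
E
```

```text
0.024800545180410617 15.000133663415909
5.025 [ 0.5499 -0.1158  0.1521] [-1.7998e+02  1.0000e-02 -9.7740e+01] [ 1.3 -0.3 -1.9] dp [ 1.5 -0.5 -0.9] roll 0.007
0 [[368. 267.]] [[309. 187.]]
0.2 [[336. 274.]] [[304. 185.]]
0.5 [[276. 278.]] [[296. 183.]]
0.02474021554450299 14.999869465827942 [ 2.03054157 -0.20440979 -1.7437587 ]
```

View pics/m3.png

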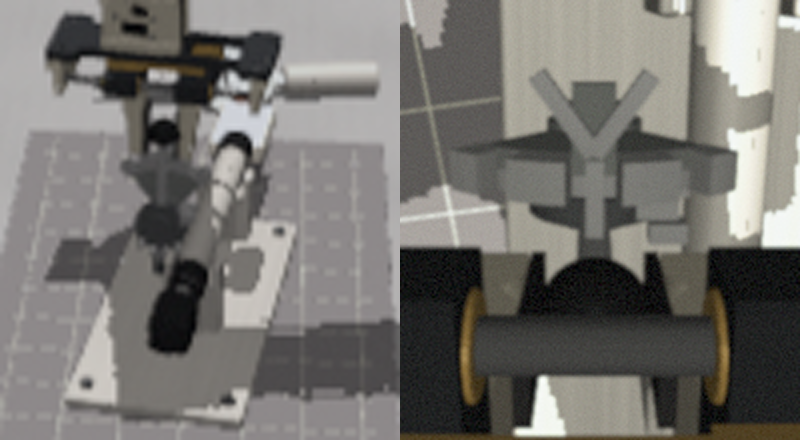

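The lever now stands upright at the arrowhead: in the crop the arm is at (594,210), in line with the arrow tip at (594,145). It is heavily damped, which explains the delay. I'll release it and move over the grip.

Emit:
send_rows(
  steps=[
    {"dp":[0,0,0],"roll":0,"jaw":100},
    {"dp":[0,0,0],"roll":0,"jaw":100},
    {"dp":[0,0,0],"roll":0,"jaw":100},
    {"dp":[0,0,-40],"roll":0,"jaw":100},
    {"dp":[0,0,-80],"roll":0,"jaw":100},
  ],
)

```text
time_s: 5.75
tcp_pos: [0.5492, -0.1159, 0.2328]
eef_rot: [179.9, -0.0, -97.7]
contact_force: [-0.1, 0.1, -0.6]
gripper_width: 0.0692
gripper_force: 0.0
```

```bash
python3 - <<'E'
from h import *
from plant import r
shift(r.get_state(),[.5304,.0623,.15],-98.16)
E
```

```text
5.75 [ 0.5492 -0.1159  0.2328] [ 1.7993e+02 -3.0000e-02 -9.7730e+01] [-0.1  0.1 -0.6] dp [-174.1   42.5   82.8] roll 0.007
```

Emit:
send_rows(
  steps=[
    {"dp":[-58,14,0],"roll":0.007,"jaw":100},
    {"dp":[-116,28,20],"roll":0.007,"jaw":100},
    {"dp":[-174,42,40],"roll":0.007,"jaw":100},
    {"dp":[-174,42,70],"roll":0.007,"jaw":100},
    {"dp":[-174,42,70],"roll":0.007,"jaw":100},
  ],
)

```text
time_s: 6.38
tcp_pos: [0.5297, 0.0624, 0.1604]
eef_rot: [179.8, -0.1, -98.1]
contact_force: [0.4, -0.2, 1.4]
gripper_width: 0.0874
gripper_force: 0.0
```

```bash
python3 - <<'E'
from h import *
from plant import r
p=[.5197,-.012,-.1424]
shift(r.get_state(),[.5304,.0623,.073],-98.16)
w=r.capture("wrist");sd=r.capture("side")
print(proj(w,world(p,[[0,75,92],[45,-100,155],[17,100,92],[-17,100,92],[17,50,92],[-17,50,92]])).round(0))
print(proj(sd,world(p,[[45,-100,155]])).round(0))
cv2.imwrite("pics/w2.png",np.hstack([w["image"],cv2.resize(sd["image"][150:260,270:330],(229,420))]))
E
```

```text
6.375 [0.5297 0.0624 0.1604] [ 1.7978e+02 -1.3000e-01 -9.8060e+01] [ 0.4 -0.2  1.4] dp [-0.2 -1.  87.4] roll 0.002
[[ 276.  230.]
 [ 158. -154.]
 [ 251.  265.]
 [ 300.  265.]
 [ 250.  194.]
 [ 302.  194.]]
[[296. 183.]]
```

View pics/w2.png

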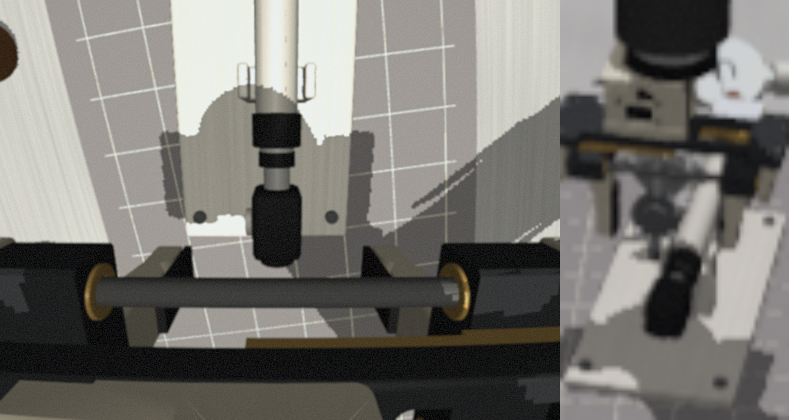

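The grip spans columns 253–301 and rows 187–265, which matches the prediction. I'll descend and pinch.

Emit:
send_rows(
  steps=[
    {"dp":[0,-1,44],"roll":0,"jaw":100},
    {"dp":[0,-1,87],"roll":0,"jaw":100},
    {"dp":[0,-1,87],"roll":0,"jaw":60},
    {"dp":[0,-1,87],"roll":0,"jaw":20},
    {"dp":[0,-1,87],"roll":0,"jaw":20},
  ],
  newtons=40,
)

```text
time_s: 7.1
tcp_pos: [0.5338, 0.0624, 0.0774]
eef_rot: [-179.8, 0.1, -98.1]
contact_force: [0.2, 0.4, 0.3]
gripper_width: 0.0632
gripper_force: 0.0
```

Emit:
send_rows(
  steps=[
    {"dp":[0,0,0],"roll":0,"jaw":20},
    {"dp":[0,0,0],"roll":0,"jaw":20},
    {"dp":[0,0,0],"roll":0,"jaw":20},
    {"dp":[0,0,0],"roll":0,"jaw":20},
    {"dp":[0,0,0],"roll":0,"jaw":20},
  ],
)

```text
time_s: 7.72
tcp_pos: [0.5305, 0.0625, 0.0752]
eef_rot: [179.8, -0.0, -98.2]
contact_force: [-10.1, 5.7, 7.7]
gripper_width: 0.034
gripper_force: 40.0
```

The width is 34 mm, so the button is flush. Now I'll pull.

Emit:
send_rows(
  steps=[
    {"dp":[-8,0,0],"roll":0,"jaw":20},
    {"dp":[-16,0,0],"roll":0,"jaw":20},
    {"dp":[-26,0,0],"roll":0,"jaw":20},
    {"dp":[-36,0,0],"roll":0,"jaw":20},
    {"dp":[-46,0,0],"roll":0,"jaw":20},
  ],
)

```text
time_s: 8.35
tcp_pos: [0.5367, 0.1065, 0.0748]
eef_rot: [179.8, -0.2, -98.2]
contact_force: [-6.3, -3.5, 4.4]
gripper_width: 0.0336
gripper_force: 40.0
```

Emit:
send_rows(
  steps=[
    {"dp":[-8,0,0],"roll":0,"jaw":20},
    {"dp":[-16,0,0],"roll":0,"jaw":20},
    {"dp":[-24,0,0],"roll":0,"jaw":20},
    {"dp":[-32,0,0],"roll":0,"jaw":20},
    {"dp":[-40,0,0],"roll":0,"jaw":20},
  ],
)

```text
time_s: 8.98
tcp_pos: [0.5421, 0.145, 0.0746]
eef_rot: [179.8, -0.3, -98.2]
contact_force: [-6.0, -8.4, 4.5]
gripper_width: 0.0338
gripper_force: 40.0
```

Emit:
send_rows(
  steps=[
    {"dp":[-8,0,0],"roll":0,"jaw":20},
    {"dp":[-16,0,0],"roll":0,"jaw":20},
    {"dp":[-24,0,0],"roll":0,"jaw":20},
    {"dp":[-32,0,0],"roll":0,"jaw":20},
    {"dp":[-36,0,0],"roll":0,"jaw":20},
  ],
)

```text
time_s: 9.6
tcp_pos: [0.5471, 0.1804, 0.0745]
eef_rot: [179.7, -0.3, -98.2]
contact_force: [-5.9, -8.6, 5.4]
gripper_width: 0.0338
gripper_force: 40.0
```

Emit:
send_rows(
  steps=[
    {"dp":[-2,0,0],"roll":0,"jaw":20},
    {"dp":[-4,0,0],"roll":0,"jaw":20},
    {"dp":[-4,0,0],"roll":0,"jaw":20},
  ],
)

```text
time_s: 9.98
tcp_pos: [0.5475, 0.1833, 0.0744]
eef_rot: [179.7, -0.4, -98.2]
contact_force: [-4.0, -12.8, 5.6]
gripper_width: 0.0337
gripper_force: 40.0
```

Emit:
send_rows(
  steps=[
    {"dp":[-2,0,0],"roll":0,"jaw":20},
    {"dp":[-4,0,0],"roll":0,"jaw":20},
    {"dp":[-4,0,0],"roll":0,"jaw":20},
    {"dp":[-4,0,0],"roll":0,"jaw":20},
  ],
)

```text
time_s: 10.48
tcp_pos: [0.5471, 0.1839, 0.0739]
eef_rot: [179.6, -0.7, -98.2]
contact_force: [-2.9, -24.0, 6.0]
gripper_width: 0.0338
gripper_force: 40.0
```

```bash
python3 - <<'E'
from h import *
from plant import r
p=[.5197,-.012,-.1424]
w=r.capture("wrist");sd=r.capture("side");sc=r.capture("scene")
print(r.get_state()["tcp_pos"],r.get_state()["contact_force"])
q=proj(sc,world(p,[[45,-100,155],[0,195,75],[-.5,-100,143.4]]))
print(q.round(0),proj(sd,world(p,[[45,-100,155],[0,195,75]])).round(0))
cv2.imwrite("pics/f.png",np.hstack([cv2.resize(sc["image"][150:250,180:340],(480,300),interpolation=cv2.INTER_CUBIC),cv2.resize(w["image"],(300,300))]))
E
```

```text
[0.54709365 0.18385468 0.07392181] [ -2.61482042 -24.7597401    7.03684403]
[[246. 188.]
 [327. 181.]
 [245. 179.]] [[296. 183.]
 [291. 251.]]
```

View pics/f.png

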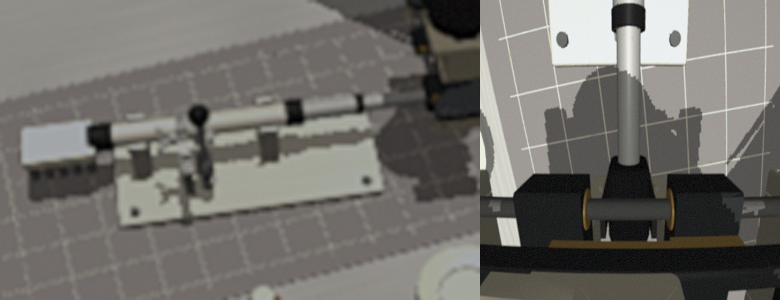

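The ball is at scene pixel (246,188), exactly where it should be with the lever upright. Both tubes are out, and the pull has risen to 24 N with the grip no longer moving, so it is at the rigid second stop.

```bash
python3 -c "
from plant import r
print(r.close_job())"
```

```text
the job is handed in; nothing more can be done
None
```

The job is handed in: the lever is in the marked middle notch and released, and the arm is holding the grip at the second stop, about 120 mm out, after about 10.6 s of the 43 s allowed; no verdict came back.

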